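Pack three cheeses in their fitting containers and clip the cover on

TASK

Pack the order: set each of the three cheeses down upright on the floor of the container made for its shape (the round cheese in the round tray, the wedge in the wedge-shaped tray, the block inside the low rim of the cheese-box base), then put the cover over the block and press it down level until both spring clips have snapped over its end flanges and it sits flat on the base. Set things down rather than dropping them, and leave the jar, the label roll and the knife where they are.

Things in the scene. Friction and masses are not known exactly. Their poses are not given: they have to be found in the camera images.
- block: Loose rectangular block of firm cheese, pale yellow, brown rind on one end; 84 mm long (its x) by 46 mm wide (y) by 44 mm high, about 0.18 kg. Origin: centre of its underside; z up. Grip it across the 46 mm. Belongs inside the rim of the box base, its x along the base's x (either way round).
- truckle: Loose small whole round cheese with brown rind: upright cylinder 58 mm in diameter, 46 mm high, about 0.13 kg. Origin: centre of its underside; z up. Belongs in the round tray.
- wedge: Loose 30 degree wedge of cheese, pale, brown rind on top and round end; 95 mm long, 46 mm high, sides upright, 0.115 kg. Origin: underside, on the middle line, 62 mm from the point, 33 mm from the rind. x runs along the middle line to the point, z up. Across y 33 mm wide at the origin (grip there; the sides taper 15 degrees each), 49 mm at the rind. Belongs in the wedge tray, point to narrow end.
- cover: Loose deep white cover of the cheese box, open side down: 126 (x) by 88 (y) by 54 mm high, walls 3 mm, inside 50 mm high. At both x ends a flange 5 mm thick juts out 8 mm at the bottom (142 mm overall). Bar handle mid-top: 50 mm along x, 16 mm across y, from 54 to 80 mm height. 0.14 kg. Origin: centre of the bottom edge; z up. Goes on the box base, x along the base's x (either way round).
- box_base: Fixed white slab 146 (x) by 102 by 18 mm high; on top a rim 7 mm high, inside 98 by 60 mm (block), outside 104 by 66 mm (cover goes round it, rests on the slab). At each x end a grey spring clip, 52 mm high, flared at the top; inner face 73.5 mm from the middle, nose juts in 7 mm: slope from 42 to 27 mm height, flat underside at 25 mm. Snapping the cover in takes about 8 to 12 N. Origin: centre of underside; z up.
- round_tray: Round shallow white plastic tray, fixed on the counter: about 75 mm inside diameter (90 mm over its lip), 12 mm high, floor 3 mm thick. Origin: centre of its underside; z up.
- wedge_tray: Wedge-shaped shallow white tray with blunt narrow end, fixed, 12 mm high, floor 3 mm thick, walls 3 mm; it leaves about 7 mm round the wedge when the wedge's origin is over the tray's origin and their x axes point the same way. x points to the narrow end (inner end wall 71 mm from the origin, wide end wall 41 mm behind it). Origin: underside; z up.
- jar: Bystander, loose: small amber glass jar with steel lid, 48 mm in diameter, 70 mm high, standing between the containers. Leave it alone. Origin: centre of its underside; z up.
- label_roll: Bystander, loose: roll of white labels standing on end, 50 mm in diameter, 50 mm high, standing between the containers. Leave it alone. Origin: centre of its underside; z up.
- knife: Bystander, loose: cheese knife lying flat at the left edge of the work area, about 210 mm long, 40 mm wide, 16 mm high, black handle to its -x, steel blade to its +x. Leave it alone. Origin: on the counter under the junction of handle and blade; x along the knife, z up.
There are look-alikes about, which are no part of the job. What is shaped like the truckle but purple or red is not meant.

How it is judged:
By the outcome, as a careful person would: the job done as asked, in the order asked, and still so for the second after the job is handed in, with the robot touching nothing.
It also fails if it takes over 102 s, if anything falls off the work surface, if the arm or the gripper's body presses on something with over 40 N, if the wrist force passes 120 N, or if a joint passes its speed limit or range.

ROBOT

A 6-joint arm with a two-finger parallel gripper is mounted at the origin on the work surface. World frame = base frame: x ahead of the robot, y to its left, z up, the work surface at z = 0. Lengths are in m, angles in rad, forces in N, time in s.
With the tool pointing down it reaches from about 0.4 to 0.825 m from the base axis. Payload 7 kg.
Tool frame: the origin (TCP) lies between the finger pads; the fingertips stand 17 mm ahead of it and the grasp point (between the pads) lies 2 mm behind it; z points along the fingers, y is the line along which they close (so a half turn about z gives the same grasp; the last joint's range is limited). The gripper opens to 88 mm and grips with 3 to 60 N. Pads are 19 mm wide; open, the fingers measure 130 mm over their backs; the gripper's body (78 mm by 193 mm) begins 47 mm behind the grasp point.
Start: joints at [1.524, 0.359, 0.012, 0, -1.224, -0.288], TCP at [0.222, 0.637, 0.244] pointing down, gripper open.
Joint ranges: [-3.07, 3.07], [-1.43, 2.12], [-1.02, 1.25], [-3.03, 1.67], [-3.05, -0], [-3.03, 3.03]. Speed limits (rad/s): [2.39, 2.39, 3.01, 3.14, 3.14, 3.14].

INTERFACE

Orientations are given as [roll, pitch, yaw] about the fixed x, y, z axes, in that order (R = Rz(yaw) Ry(pitch) Rx(roll)).
In Python, from rig import bot, viewer, order, spotter gives the robot as it stands. The module is installed in compiled form; this text tells all that it offers.
- The arm moves only by the tool arm_command, never from a script. Its argument "motion" is a list that holds one entry, the list of rows, each a list of 7 numbers: the shift along the tool's x, y, z in m, then the turn, a rotation vector about the tool's x, y, z in rad, then the gripper's target within -1 to 1 (fully open at 1, half-way at 0, shut at -1). In form: [[[tx, ty, tz, ax, ay, az, hand], ...]]. A call has 1 to 12 rows; each row shifts and turns the commanded pose from where the row before left it, along the tool's axes as they then stand; what a row does not reach is not made up. A row lasts 1/12 s, in which the tool goes at most 41.7 mm and 7.16 degrees, less where a joint would pass 70% of its speed; a pose out of reach is approached as far as the arm can. A call with a gripper value outside its range is refused whole. The fingers move at their own pace and stop on an object; "force" is the grip in N (left out, the last holds). Time passes only in rows, so rows that do not move let the fingers close. It gives the time, the measured TCP pose, the force, the opening and the grip force at its end, in the units of the state.
- bot.sense(): the state, without advancing time (a new reading comes with each control period).
- viewer.read_camera(name): name is "side" or "top"; returns (picture, depth): 420x560x3 uint8, blue, green, red; 420x560 float32, m along the optical axis (not along the pixel's ray), 0 where there is no reading.
- viewer.camera_info(name): a dict with "mtx" (3x3 intrinsics, pixels), "R" (3x3) and "t" (3): a world point X has camera coordinates R X + t. Camera axes: x right, y down, z forward; pixel columns grow to the right and rows downward; lengths in m; the calibration is good to about 2 mm. A picture is of the moment at which its call begins. camera_info takes no time and is no camera call.
- order.finish_job(): hands the job in; it is judged then, once.
Trained networks look in the newest picture that a camera, given by its name, has taken for a name from the list of things; names that differ only in an ending like _2 or _b are one class to them, and where a whole thing is asked for, a point or a joint stands for the part that bears it (a point fixed in the world has none). Each returns a list of dicts, best first, with "p" (0 to 1); they miss things now and then, are a little off and sometimes report something else, mostly with a low value. They report only what shows in the picture. A call takes as long as a camera call. They do not tell look-alikes from the thing itself.
- spotter.search_frame(thing, camera): "box" ([left, top, right, bottom] in pixels, round what is visible of it).
- spotter.place_of(thing, camera): "uv" ([column, row] in pixels: a listed point, or the origin of a listed thing).
The state is a dict: "t": time; "q": joint angles; "joint_velocities": joint speeds; "tau": joint torques, N m; "tool_pos": TCP position; "tcp_rot": TCP orientation; "wrist_force": force on the tool from outside, world axes, zero at the start; "moment": the same for the moment, N m; "opening": opening from 0.0 (shut) to 1.0 (fully open); "gripper_force": force on a finger pad.
Only numpy, scipy, OpenCV 4.12 (cv2) and the standard library are available. Lean on these libraries where they do the work, as an engineer would, in place of code of your own. Each camera call takes 0.05 s, during which the arm holds its last target. There are 200 camera calls.

## Working session

There is one attempt and no reset: what is moved stays moved. The work goes in short steps, Python scripts to look and compute and a tool call to move; the robot and the scene stay as the last step left them, time stands still between calls to the robot, and variables do not carry over. Pictures are saved under pics/ and viewed, at most 14 in all, crops included, and the job is handed in when it is done.

Besides the shell and the picture viewer there is one more tool, called after "Request:" by a JSON object that holds its "method" and its "body". arm_command: Moves the arm, as the interface text tells. Its arguments: {"type":"object","properties":{"motion":{"type":"array","items":{"type":"array","items":{"type":"array","items":{"type":"number"}}}},"force":{"type":"number"}},"required":["motion"]}

```bash
mkdir -p pics; python3 - <<'E'
from rig import bot, viewer, order, spotter
import cv2, numpy as np
s=bot.sense(); print({k:np.round(v,3).tolist() for k,v in s.items()})
for c in("top","side"):
    im,d=viewer.read_camera(c); cv2.imwrite(f"pics/{c}0.png",im); np.save(f"pics/{c}0.npy",d)
    i=viewer.camera_info(c); print(c,np.round(i["mtx"],1).tolist(),np.round(i["R"],3).tolist(),np.round(i["t"],3).tolist())
    for n in("block","truckle","wedge","cover","box_base","round_tray","wedge_tray","jar","label_roll","knife"):
        print(n,[(np.round(r["uv"]).tolist(),round(r["p"],2)) for r in spotter.place_of(n,c)][:4])
E
```

```text
{'t': 0.0, 'q': [1.524, 0.359, 0.011, -0.0, -1.224, -0.288], 'joint_velocities': [-0.001, -0.0, 0.001, -0.0, 0.001, -0.0], 'tau': [0.001, -58.273, 29.305, 6.997, 0.007, -0.0], 'tool_pos': [0.222, 0.637, 0.243], 'tcp_rot': [3.14, -0.0, -0.335], 'wrist_force': [-0.536, -0.029, -0.035], 'moment': [0.008, 0.002, 0.03], 'gripper_force': 0.0, 'opening': 1.003}
top [[432.8, 0.0, 279.7], [0.0, 432.8, 211.0], [0.0, 0.0, 1.0]] [[-0.019, -1.0, 0.001], [-0.974, 0.019, -0.226], [0.226, -0.005, -0.974]] [0.078, 0.525, 0.968]
block [([422.0, 273.0], 0.66)]
truckle [([197.0, 236.0], 0.98), ([244.0, 293.0], 0.97), ([197.0, 277.0], 0.89)]
wedge [([274.0, 252.0], 0.69)]
cover [([345.0, 251.0], 0.77)]
box_base [([410.0, 171.0], 0.61)]
round_tray [([309.0, 168.0], 0.69), ([198.0, 279.0], 0.59)]
wedge_tray [([204.0, 187.0], 0.89)]
jar []
label_roll [([357.0, 153.0], 0.73), ([409.0, 173.0], 0.6)]
knife [([120.0, 216.0], 0.95)]
side [[410.6, 0.0, 280.7], [0.0, 410.6, 201.2], [0.0, 0.0, 1.0]] [[-0.952, -0.305, 0.003], [-0.239, 0.739, -0.63], [0.19, -0.601, -0.777]] [0.522, 0.087, 0.981]
block [([367.0, 132.0], 0.82)]
truckle [([322.0, 296.0], 0.8), ([352.0, 256.0], 0.8), ([267.0, 285.0], 0.77), ([282.0, 115.0], 0.29)]
wedge [([317.0, 221.0], 0.56), ([244.0, 174.0], 0.52)]
cover [([333.0, 169.0], 0.72)]
box_base [([281.0, 115.0], 0.85)]
round_tray [([241.0, 174.0], 0.6)]
wedge_tray [([223.0, 261.0], 0.86)]
jar [([218.0, 210.0], 0.97)]
label_roll [([254.0, 144.0], 0.86), ([213.0, 358.0], 0.2)]
knife [([211.0, 355.0], 0.57)]
```

View pics/top0.png

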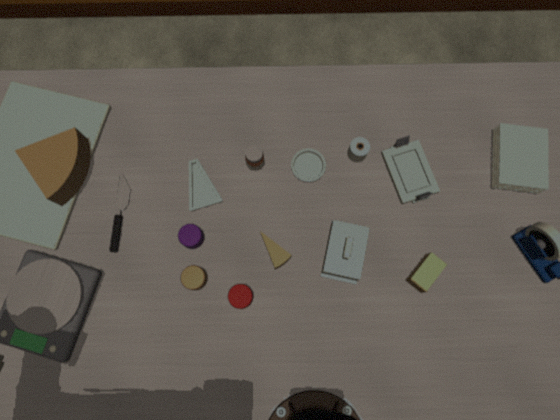

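View pics/side0.png

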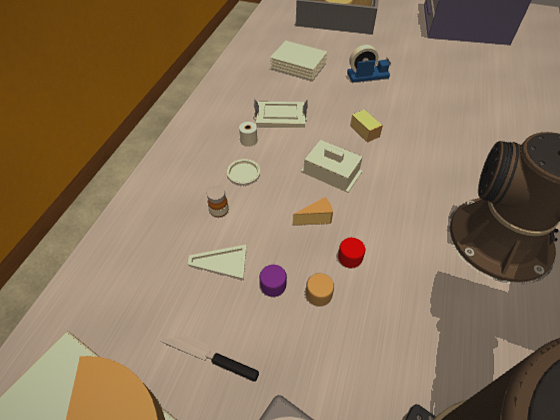

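Top view: truckle (194,277), wedge (274,250), cover (347,250), block (428,272), base (410,171), round tray (309,166), wedge tray (203,187), jar (255,157), roll (360,148). Purple and red look-alikes stand at (190,236) and (240,296). Both views agree.

```bash
cat > h.py <<'E'
from rig import bot, viewer, order, spotter
import cv2, numpy as np
def cloud(c,d):
    i=viewer.camera_info(c); v,u=np.indices(d.shape)
    p=np.linalg.inv(i["mtx"])@np.stack([u.ravel(),v.ravel(),np.ones(u.size)])*d.ravel()
    X=(i["R"].T@(p-i["t"].reshape(3,1))).T.reshape(*d.shape,3); X[d==0]=np.nan; return X
def ray(c,uv,z):   # pixel -> world at height z
    i=viewer.camera_info(c); r=i["R"].T@np.linalg.inv(i["mtx"])@np.array([*uv,1.]); o=-i["R"].T@i["t"]
    return o+r*(z-o[2])/r[2]
E
python3 - <<'E'
from h import *
G=dict(block=(428,272,.044),truckle=(194,277,.046),wedge=(274,250,.046),cover=(347,250,.054),box_base=(410,171,.025),round_tray=(309,166,.012),wedge_tray=(203,187,.012),jar=(255,157,.07),label_roll=(360,148,.05),red=(240,296,.046),purple=(190,236,.046))
for c in("top","side"):
    d=np.load(f"pics/{c}0.npy"); X=cloud(c,d); 
    print(c,"table",np.nanmedian(X[230:245,300:310] if c=="top" else X[300:330,380:400],axis=(0,1)), np.nanstd(X[230:245,300:310,2]))
    for n,(u,v,z) in G.items():
        g=ray("top",(u,v),z)[:2]
        r=.1 if n in("cover","box_base") else .085 if n=="wedge_tray" else .06
        m=(np.hypot(X[...,0]-g[0],X[...,1]-g[1])<r)
        t=m&(abs(X[...,2]-z)<(.008 if z>.03 else .005)); P=X[t].astype(np.float32)
        if len(P)<5: print(n,g,len(P)); continue
        (x,y),(w,h),a=cv2.minAreaRect(P[:,:2].copy())
        print(n,len(P),"guess",g.round(3),"rect",np.round([x,y,w,h],4),round(a,1),"mean",P.mean(0).round(4))
d=np.load("pics/top0.npy");im=cv2.imread("pics/top0.png")
cv2.imwrite("pics/z1.png",cv2.convertScaleAbs(cv2.resize(im[125:315,170:450],None,fx=2.85,fy=2.85,interpolation=cv2.INTER_CUBIC),alpha=1.5))
E
```

```text
top table [ 0.47313602  0.00605709 -0.00148972] 0.0018843811405406374
block 729 guess [ 0.377 -0.276] rect [ 0.3775 -0.2777  0.0465  0.085 ] 48.6 mean [ 0.377  -0.2769  0.0423]
truckle 468 guess [0.376 0.27 ] rect [0.3752 0.2755 0.0568 0.0537] 89.3 mean [0.3749 0.2741 0.044 ]
wedge 425 guess [0.435 0.083] rect [0.4446 0.0779 0.0913 0.0457] 21.1 mean [0.4315 0.0799 0.0447]
cover 1839 guess [ 0.431 -0.088] rect [ 0.4332 -0.0871  0.0889  0.1262] 76.2 mean [ 0.4317 -0.0861  0.0523]
box_base 316 guess [ 0.631 -0.262] rect [ 0.6343 -0.2664  0.1519  0.0942] 16.2 mean [ 0.637  -0.2652  0.023 ]
round_tray 277 guess [ 0.654 -0.01 ] rect [ 0.6574 -0.0076  0.0872  0.0881] 88.6 mean [ 0.6582 -0.0076  0.0107]
wedge_tray 389 guess [0.603 0.259] rect [0.6159 0.2701 0.1283 0.0848] 16.4 mean [0.6048 0.2662 0.0105]
jar 239 guess [0.659 0.125] rect [0.6706 0.1285 0.0416 0.0417] 55.3 mean [0.6699 0.1289 0.0682]
label_roll 308 guess [ 0.685 -0.135] rect [ 0.6903 -0.1344  0.0481  0.0496] 54.2 mean [ 0.6889 -0.1341  0.0485]
red 485 guess [0.33  0.163] rect [0.3307 0.1634 0.0558 0.0548] 88.9 mean [0.33   0.1
[... 618 characters left out ...]
-0.262] rect [ 0.6338 -0.2596  0.1501  0.0985] 17.2 mean [ 0.6332 -0.2617  0.023 ]
round_tray 232 guess [ 0.654 -0.01 ] rect [ 0.6563 -0.0063  0.0861  0.0913] 22.5 mean [ 0.657  -0.0069  0.0114]
wedge_tray 545 guess [0.603 0.259] rect [0.6148 0.2714 0.1286 0.087 ] 16.2 mean [0.6049 0.2681 0.0118]
jar 226 guess [0.659 0.125] rect [0.6701 0.1305 0.0416 0.0414] 36.7 mean [0.669  0.1326 0.0693]
label_roll 199 guess [ 0.685 -0.135] rect [ 0.6896 -0.1319  0.0492  0.0505] 56.0 mean [ 0.6886 -0.1305  0.049 ]
red 470 guess [0.33  0.163] rect [0.3301 0.1672 0.0552 0.055 ] 11.1 mean [0.3296 0.1694 0.0456]
purple 541 guess [0.473 0.282] rect [0.475  0.2871 0.0559 0.0556] 62.7 mean [0.474  0.2891 0.0457]
```

View pics/z1.png

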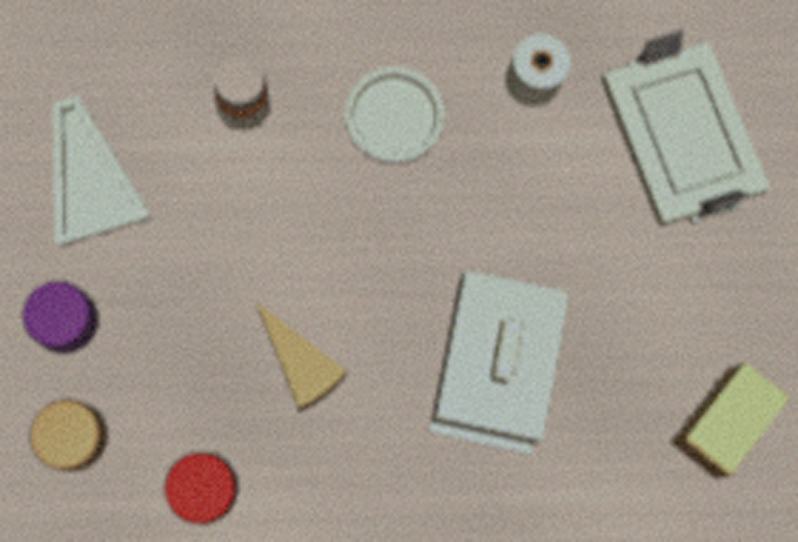

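Zoom confirms the finds: wedge point up-left at (258,307), wedge tray narrow end up at (65,102), base clips at both x ends (660,47)/(722,203). I'll fit the outlines for exact poses.

```bash
cat >> h.py <<'E'
from scipy.optimize import minimize
def iou_fit(P,poly,g):
    H=cv2.convexHull((P[:,:2]*1000).astype(np.float32)); aH=cv2.contourArea(H)
    def cost(p):
        c,s=np.cos(p[2]/50),np.sin(p[2]/50); Q=(poly@np.array([[c,s],[-s,c]])*1000+p[:2]).astype(np.float32)
        i,_=cv2.intersectConvexConvex(cv2.convexHull(Q),H); return 1-i/(cv2.contourArea(cv2.convexHull(Q))+aH-i)
    b=min((minimize(cost,[g[0]*1000,g[1]*1000,50*np.radians(g[2]+k)],method="Nelder-Mead",options=dict(initial_simplex=None,xatol=.02,fatol=1e-5)) for k in(-6,0,6)),key=lambda r:r.fun)
    return np.round([b.x[0]/1000,b.x[1]/1000,np.degrees(b.x[2]/50),1-b.fun],4)
def box(a,b): return np.array([[a,b],[-a,b],[-a,-b],[a,-b]])/2
t=np.radians(np.linspace(-15,15,7)); WEDGE=np.r_[[[.062,0]],np.c_[.062-.095*np.cos(t),.095*np.sin(t)]]
k=np.tan(np.radians(15)); o=.010/np.cos(np.radians(15))
WTRAY=np.array([[x,s*((.062-x)*k+o)] for x in(-.044,.074) for s in(1,-1)])
M=dict(block=(box(.084,.046),.036,.05,.377,-.2765,-41,.06),wedge=(WEDGE,.038,.052,.434,.082,36,.08),
 cover=(box(.126,.088),.046,.06,.433,-.086,-13.4,.09),wedge_tray=(WTRAY,.007,.016,.605,.267,16,.1),
 box_base=(box(.146,.102),.013,.029,.634,-.263,16.7,.1),
 truckle=(.029*np.c_[np.cos(t*12),np.sin(t*12)],.038,.054,.375,.276,0,.05),round_tray=(.045*np.c_[np.cos(t*12),np.sin(t*12)],.006,.017,.657,-.007,0,.07))
def fit(n,c,d,g=None):
    poly,z0,z1,x,y,a,r=M[n]
    if g is not None: x,y,a=g
    X=cloud(c,d); m=(np.hypot(X[...,0]-x,X[...,1]-y)<r)&(X[...,2]>z0)&(X[...,2]<z1)
    return iou_fit(X[m],poly,(x,y,a))
E
python3 - <<'E'
from h import *
for n in M: print(n,*[fit(n,c,np.load(f"pics/{c}0.npy")).tolist() for c in("top","side")])
for c in("top","side"):
    X=cloud(c,np.load(f"pics/{c}0.npy")); m=(np.hypot(X[...,0]-.634,X[...,1]+.263)<.11)&(X[...,2]>.035)
    print("clips",X[m].mean(0),[X[m&(X[...,0]<.634)].mean(0).round(4),X[m&(X[...,0]>.634)].mean(0).round(4)])
E
```

```text
block [0.3773, -0.2778, -41.4132, 0.982] [0.3767, -0.2748, -41.654, 0.9495]
wedge [0.4329, 0.0806, 36.0057, 0.9799] [0.4321, 0.0831, 36.1192, 0.9237]
cover [0.4333, -0.0868, -13.7689, 0.9917] [0.4324, -0.0845, -13.9032, 0.9732]
wedge_tray [0.604, 0.2671, 16.3546, 0.7876] [0.5986, 0.2656, 20.2262, 0.7328]
box_base [0.6347, -0.2659, 16.7805, 0.9715] [0.6335, -0.2632, 17.0369, 0.9493]
truckle [0.3752, 0.275, -31.79, 0.891] [0.3747, 0.2779, -13.5777, 0.8754]
round_tray [0.6573, -0.0072, -18.0504, 0.8565] [0.656, -0.0051, -15.3189, 0.8398]
clips [ 0.65443725 -0.259517    0.0441242 ] [array([ 0.5621, -0.2868,  0.045 ]), array([ 0.7072, -0.2439,  0.0436])]
clips [ 0.63093627 -0.26311551  0.04427245] [array([ 0.5618, -0.2838,  0.0438]), array([ 0.7064, -0.2405,  0.0448])]
```

Request:
{"method": "arm_command", "body": {"motion": [[[0.0219,0.0242,0.012,0,0,0,1],[0.0219,0.0242,0.012,0,0,0,1],[0.0219,0.0242,0.012,0,0,0,1],[0.0219,0.0242,0.012,0,0,0,1],[0.0219,0.0242,0.012,0,0,0,1],[0.0219,0.0242,0.012,0,0,0,1],[0.0219,0.0242,0.012,0,0,0,1],[0.0219,0.0242,0.012,0,0,0,1],[0.0219,0.0242,0.012,0,0,0,1],[0.0219,0.0242,0.012,0,0,0,1],[0.0219,0.0242,0.012,0,0,0,1],[0.0219,0.0242,0.012,0,0,0,1]]], "force": 15}}

```text
t: 2.1
tool_pos: [0.375, 0.2756, 0.0995]
tcp_rot: [-3.141, -0.0, -0.334]
wrist_force: [0.9, 0.3, 0.9]
opening: 1.004
gripper_force: 0.0
```

```bash
cat >> h.py <<'E'
def plan(x,y,z,yaw=None,step=.035):
    s=bot.sense(); p=s["tool_pos"]; r=s["tcp_rot"]; a=r[2]; D=np.array([x,y,z])-p
    c,sn=np.cos(a),np.sin(a); T=np.array([c*D[0]+sn*D[1],sn*D[0]-c*D[1],-D[2]])
    n=max(1,int(np.ceil(np.linalg.norm(T)/step)))
    print("now",np.round(p,4),"rpy",np.round(np.degrees(r),2),"t",round(s["t"],2),"q",np.round(s["q"],2),"F",np.round(s["wrist_force"],1),"open",round(s["opening"],3),"g",round(s["gripper_force"],1))
    print("total",T.round(4),"->",n,"rows of",(T/n).round(4))
    if yaw is not None: print("turn az total",-(np.radians(yaw)-a).round(4), "after turn translation:",)
E
python3 - <<'E'
from h import *
plan(.375,.2765,.033)
im=cv2.imread("pics/top0.png"); hsv=cv2.cvtColor(im,cv2.COLOR_BGR2HSV)
i=viewer.camera_info("top")
# greenish-white tray mask in crop
sub=im[150:220,180:230].astype(int); m=(sub[...,1]-sub[...,2]>4)&(sub.sum(2)>300)
print(m.sum(), sub[35,25], sub[5,45])
v,u=np.nonzero(m); m2=np.zeros(m.shape,np.uint8); m2[v,u]=1; n,l,st,_=cv2.connectedComponentsWithStats(m2); b=1+np.argmax(st[1:,4]); v,u=np.nonzero(l==b)
P=np.array([ray("top",(a+180,c+150),.010)[:2] for a,c in zip(u,v)])
print(len(P),iou_fit(P,WTRAY,(.604,.267,16)), cv2.minAreaRect((P*1000).astype(np.float32)))
H=cv2.approxPolyDP(cv2.convexHull((P*1000).astype(np.float32)),4,True)[:,0]; print(H.round(1).tolist())
for c in("top","side"):
    X=cloud(c,np.load(f"pics/{c}0.npy")); mm=(np.hypot(X[...,0]-.604,X[...,1]-.267)<.085)&(X[...,2]>.006)&(X[...,2]<.02)
    k=cv2.morphologyEx(mm.astype(np.uint8),cv2.MORPH_CLOSE,np.ones((3,3))); n,l,st,_=cv2.connectedComponentsWithStats(k); b=1+np.argmax(st[1:,4]); Q=X[(l==b)&mm]
    print(c,len(Q),iou_fit(Q,WTRAY,(.604,.267,16)), cv2.approxPolyDP(cv2.convexHull((Q[:,:2]*1000).astype(np.float32)),4,True)[:,0].round(0).tolist())
print((WTRAY*1000).round(0).tolist())
E
```

```text
now [0.375  0.2756 0.0995] rpy [-1.7994e+02 -2.0000e-02 -1.9150e+01] t 2.1 q [ 1.06  0.17 -0.63  0.   -0.77  0.18] F [0.9 0.3 0.9] open 1.004 g 0.0
total [-0.0003 -0.0009  0.0665] -> 2 rows of [-0.0002 -0.0004  0.0332]
864 [117 125 119] [ 96 100 109]
864 [ 0.6009  0.2647 15.0996  0.8175] ((616.2047119140625, 269.8212890625), (125.27327728271484, 81.89278411865234), 15.798745155334473)
[[673.9000244140625, 294.5], [550.0, 293.6000061035156], [547.2000122070312, 283.6000061035156], [569.0999755859375, 213.89999389648438], [676.2999877929688, 276.70001220703125]]
top 409 [ 0.6031  0.2674 15.94    0.7852] [[679.0, 282.0], [674.0, 297.0], [545.0, 293.0], [566.0, 211.0]]
side 562 [ 0.6021  0.268  18.4511  0.7328] [[678.0, 275.0], [670.0, 300.0], [542.0, 296.0], [567.0, 212.0]]
[[-44.0, 39.0], [-44.0, -39.0], [74.0, 7.0], [74.0, -7.0]]
```

Request:
{"method": "arm_command", "body": {"motion": [[[0,-0.0004,0.0166,0,0,0,1],[0,-0.0004,0.0166,0,0,0,1],[0,0,0.0166,0,0,0,1],[0,0,0.0166,0,0,0,1],[0,0,0,0,0,0,-1],[0,0,0,0,0,0,-1],[0,0,0,0,0,0,-1],[0,0,0,0,0,0,-1],[0,0,0,0,0,0,-1],[0,0,0,0,0,0,-1],[0,0,0,0,0,0,-1],[0,0,0,0,0,0,-1]]], "force": 15}}

```text
t: 3.1
tool_pos: [0.375, 0.278, 0.034]
tcp_rot: [-3.14, -0.0, -0.334]
wrist_force: [-2.3, -0.1, 7.8]
opening: 0.66
gripper_force: 15.0
```

Request:
{"method": "arm_command", "body": {"motion": [[[0,0,-0.025,0,0,0,-1],[0,0,-0.025,0,0,0,-1],[0,0,-0.03,0,0,0,-1],[0,0,-0.03,0,0,0,-1]]]}}

```text
t: 3.43
tool_pos: [0.3745, 0.2772, 0.1444]
tcp_rot: [3.141, 0.0, -0.335]
wrist_force: [0.2, 0.1, -1.3]
opening: 0.658
gripper_force: 15.0
```

```bash
python3 - <<'E'
from h import *
plan(.6565,-.006,.14)
E
```

```text
now [0.3745 0.2772 0.1444] rpy [ 1.7997e+02  1.0000e-02 -1.9190e+01] t 3.43 q [ 1.06  0.11 -0.57 -0.   -0.89  0.17] F [ 0.2  0.1 -1.3] open 0.658 g 15.0
total [0.3594 0.1748 0.0044] -> 12 rows of [0.0299 0.0146 0.0004]
```

Request:
{"method": "arm_command", "body": {"motion": [[[0.03,0.0146,0,0,0,0,-1],[0.03,0.0146,0,0,0,0,-1],[0.03,0.0146,0,0,0,0,-1],[0.03,0.0146,0,0,0,0,-1],[0.03,0.0146,0,0,0,0,-1],[0.03,0.0146,0,0,0,0,-1],[0.03,0.0146,0,0,0,0,-1],[0.03,0.0146,0,0,0,0,-1],[0.03,0.0146,0,0,0,0,-1],[0.03,0.0146,0,0,0,0,-1],[0.03,0.0146,0,0,0,0,-1],[0.03,0.0146,0,0,0,0,-1]]]}}

```text
t: 4.43
tool_pos: [0.6582, -0.0075, 0.1432]
tcp_rot: [-3.141, 0.0, -0.335]
wrist_force: [0.5, 0.2, -1.8]
opening: 0.655
gripper_force: 15.0
```

Request:
{"method": "arm_command", "body": {"motion": [[[0,0,0,0,0,0,-1],[0,0,0.02,0,0,0,-1],[0,0,0.02,0,0,0,-1],[0,0,0.02,0,0,0,-1],[0,0,0.02,0,0,0,-1],[0,0,0,0,0,0,-1],[0,0,0,0,0,0,-1]]]}}

```text
t: 5.02
tool_pos: [0.6565, -0.0063, 0.0624]
tcp_rot: [3.14, 0.002, -0.335]
wrist_force: [0.1, 0.4, 0.0]
opening: 0.656
gripper_force: 15.0
```

```bash
python3 - <<'E'
from h import *
plan(.6565,-.006,.038)
im,d=viewer.read_camera("side"); cv2.imwrite("pics/s2.png",cv2.resize(im[90:260,170:400],None,fx=3,fy=3))
E
```

```text
now [ 0.6565 -0.0063  0.0624] rpy [ 1.7991e+02  1.2000e-01 -1.9180e+01] t 5.02 q [ 0.29  0.49 -0.24  0.   -0.85  0.95] F [0.1 0.4 0. ] open 0.656 g 15.0
total [-0.0001 -0.0003  0.0244] -> 1 rows of [-0.0001 -0.0003  0.0244]
```

View pics/s2.png

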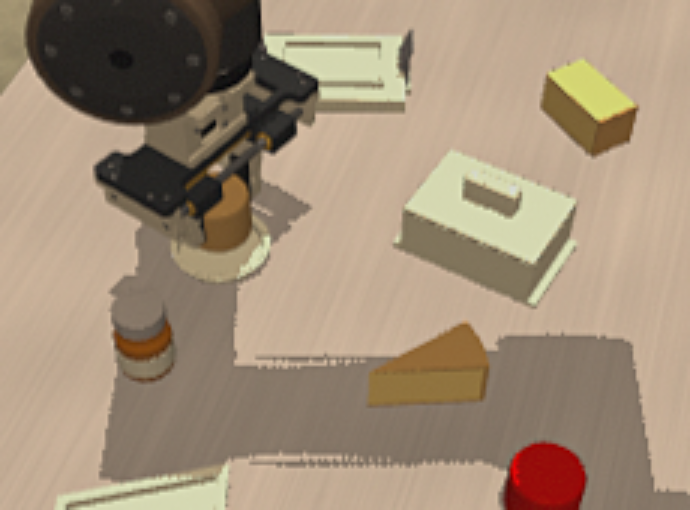

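The truckle hangs over the round tray (220,250 in the crop), with the jar clear. Lowering.

Request:
{"method": "arm_command", "body": {"motion": [[[0,0,0.006,0,0,0,-1],[0,0,0.006,0,0,0,-1],[0,0,0.006,0,0,0,-1],[0,0,0.004,0,0,0,-1],[0,0,0.001,0,0,0,-1],[0,0,0.001,0,0,0,-1],[0,0,0,0,0,0,-1],[0,0,0,0,0,0,-1]]]}}

```text
t: 5.73
tool_pos: [0.6574, -0.0061, 0.0393]
tcp_rot: [-3.142, -0.0, -0.335]
wrist_force: [1.0, 0.6, -1.4]
opening: 0.661
gripper_force: 15.0
```

Request:
{"method": "arm_command", "body": {"motion": [[[0,0,0.001,0,0,0,-1],[0,0,0.001,0,0,0,-1],[0,0,0,0,0,0,-1]]]}}

```text
t: 5.98
tool_pos: [0.6574, -0.0061, 0.0372]
tcp_rot: [-3.141, -0.0, -0.335]
wrist_force: [0.3, -0.2, -0.7]
opening: 0.659
gripper_force: 15.0
```

Request:
{"method": "arm_command", "body": {"motion": [[[0,0,0.0006,0,0,0,-1],[0,0,0,0,0,0,-1],[0,0,0,0,0,0,0.5],[0,0,0,0,0,0,0.5],[0,0,0,0,0,0,0.5],[0,0,0,0,0,0,0.5]]]}}

```text
t: 6.48
tool_pos: [0.6573, -0.0061, 0.0365]
tcp_rot: [3.142, 0.0, -0.335]
wrist_force: [0.3, 0.4, 0.2]
opening: 0.745
gripper_force: 0.0
```

Request:
{"method": "arm_command", "body": {"motion": [[[0,0,-0.02,0,0,0,0.5],[0,0,-0.03,0,0,0,0.5],[0,0,-0.03,0,0,0,0.5],[0,0,-0.03,0,0,0,0.5]]]}}

```text
t: 6.82
tool_pos: [0.657, -0.0063, 0.1474]
tcp_rot: [3.141, 0.001, -0.335]
wrist_force: [0.6, -0.1, -0.2]
opening: 0.749
gripper_force: 0.0
```

```bash
python3 - <<'E'
from h import *
plan(.4325,.082,.14,36)
E
```

```text
now [ 0.657  -0.0063  0.1474] rpy [ 1.7996e+02  4.0000e-02 -1.9180e+01] t 6.82 q [ 0.29  0.4  -0.15  0.   -1.02  0.95] F [ 0.6 -0.1 -0.2] open 0.749 g 0.0
total [-0.241  -0.0096  0.0074] -> 7 rows of [-0.0344 -0.0014  0.0011]
turn az total -0.963 after turn translation:
```

Request:
{"method": "arm_command", "body": {"motion": [[[-0.0344,-0.0014,0,0,0,0,0.5],[-0.0344,-0.0014,0,0,0,0,0.5],[-0.0344,-0.0014,0,0,0,0,0.5],[-0.0344,-0.0014,0,0,0,0,0.5],[-0.0344,-0.0014,0,0,0,0,0.5],[-0.0344,-0.0014,0,0,0,0,0.5],[-0.0344,-0.0014,0,0,0,0,0.5]]]}}

```text
t: 7.4
tool_pos: [0.4317, 0.0824, 0.1465]
tcp_rot: [-3.141, -0.0, -0.335]
wrist_force: [-1.2, 1.8, 1.0]
opening: 0.749
gripper_force: 0.0
```

Request:
{"method": "arm_command", "body": {"motion": [[[0,0,0.005,0,0,-0.12,0.5],[0,0,0.005,0,0,-0.12,0.5],[0,0,0.005,0,0,-0.12,0.5],[0,0,0.005,0,0,-0.12,0.5],[0,0,0.005,0,0,-0.12,0.5],[0,0,0.005,0,0,-0.12,0.5],[0,0,0.005,0,0,-0.12,0.5],[0,0,0.005,0,0,-0.12,0.5],[0,0,0,0,0,0,0.5],[0,0,0,0,0,0,0.5]]]}}

```text
t: 8.23
tool_pos: [0.433, 0.0822, 0.1065]
tcp_rot: [3.142, 0.0, 0.621]
wrist_force: [0.1, 0.1, 0.3]
opening: 0.748
gripper_force: 0.0
```

```bash
python3 - <<'E'
from h import *
plan(.4325,.082,.034,36)
im,d=viewer.read_camera("side"); print(fit("truckle","side",d,(.656,-.005,0)),fit("round_tray","side",d)) if 0 else None
X=cloud("side",d); m=(np.hypot(X[...,0]-.657,X[...,1]+.006)<.05)&(X[...,2]>.03); print(X[m].mean(0),X[m].max(0)[2],cv2.minAreaRect(X[m&(X[...,2]>.043)][:,:2].astype(np.float32)))
E
```

```text
now [0.433  0.0822 0.1065] rpy [1.800e+02 3.000e-02 3.561e+01] t 8.23 q [ 0.64  0.12 -0.67  0.   -0.78  1.55] F [0.1 0.1 0.3] open 0.748 g 0.0
total [-0.0005 -0.0002  0.0725] -> 3 rows of [-0.0002 -0.0001  0.0242]
turn az total -0.0069 after turn translation:
[0.65440872 0.0011376  0.04597111] 0.05257874116791197 ((0.6566797494888306, -0.00441407784819603), (0.05500677227973938, 0.05436178669333458), 67.35753631591797)
```

Request:
{"method": "arm_command", "body": {"motion": [[[0,0,0.0181,0,0,-0.007,0.5],[0,0,0.0181,0,0,0,0.5],[0,0,0.0181,0,0,0,0.5],[0,0,0.0181,0,0,0,0.5],[0,0,0,0,0,0,-1],[0,0,0,0,0,0,-1],[0,0,0,0,0,0,-1],[0,0,0,0,0,0,-1],[0,0,0,0,0,0,-1],[0,0,0,0,0,0,-1],[0,0,0,0,0,0,-1],[0,0,0,0,0,0,-1]]], "force": 12}}

```text
t: 9.28
tool_pos: [0.4338, 0.0826, 0.0351]
tcp_rot: [3.141, -0.002, 0.632]
wrist_force: [-1.8, 0.4, 8.1]
opening: 0.415
gripper_force: 11.5
```

Request:
{"method": "arm_command", "body": {"motion": [[[0,0,0,0,0,0,-1],[0,0,0,0,0,0,-1],[0,0,-0.015,0,0,0,-1],[0,0,-0.02,0,0,0,-1],[0,0,-0.02,0,0,0,-1],[0,0,-0.02,0,0,0,-1],[0,0,-0.02,0,0,0,-1],[0,0,0,0,0,0,-1]]]}}

```text
t: 9.95
tool_pos: [0.4349, 0.0833, 0.1329]
tcp_rot: [3.141, -0.006, 0.633]
wrist_force: [1.2, 1.3, -0.8]
opening: 0.418
gripper_force: 11.6
```

```bash
python3 - <<'E'
from h import *
plan(.602,.267,.125,16.3)
im,d=viewer.read_camera("side"); cv2.imwrite("pics/s3.png",cv2.resize(im[90:310,170:400],None,fx=2.7,fy=2.7))
E
```

```text
now [0.4349 0.0833 0.1329] rpy [179.96  -0.36  36.25] t 9.95 q [ 0.64  0.08 -0.64  0.   -0.85  1.56] F [ 1.2  1.3 -0.8] open 0.418 g 11.6
total [ 0.2434 -0.0494  0.0079] -> 8 rows of [ 0.0304 -0.0062  0.001 ]
turn az total 0.3482 after turn translation:
```

View pics/s3.png

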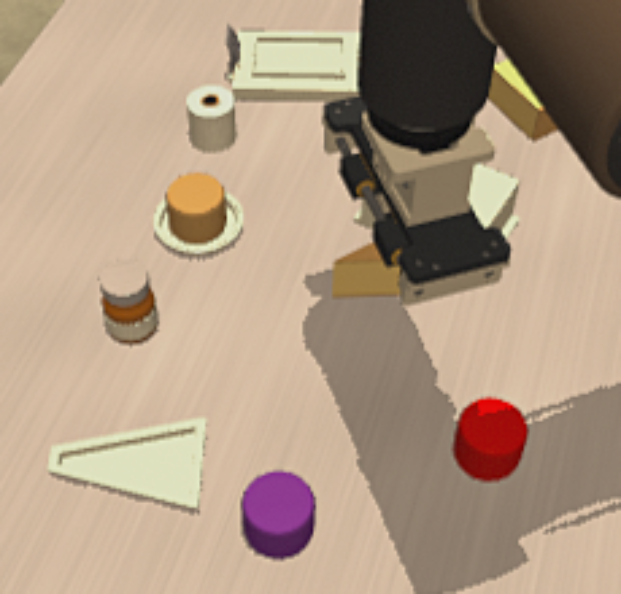

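Truckle stands in the round tray (197,210); the wedge is lifted level, and its origin sits about 2 mm behind the TCP, going by the opening.

Request:
{"method": "arm_command", "body": {"motion": [[[0.0307,-0.0061,0,0,0,0,-1],[0.0307,-0.0061,0,0,0,0,-1],[0.0307,-0.0061,0,0,0,0,-1],[0.0307,-0.0061,0,0,0,0,-1],[0.0307,-0.0061,0,0,0,0,-1],[0.0307,-0.0061,0,0,0,0,-1],[0.0307,-0.0061,0,0,0,0,-1],[0.0307,-0.0061,0,0,0,0,-1],[0,0,0,0,0,0.116,-1],[0,0,0,0,0,0.116,-1],[0,0,0,0,0,0.116,-1],[0,0,0,0,0,0,-1]]]}}

```text
t: 11.0
tool_pos: [0.6017, 0.2665, 0.1274]
tcp_rot: [3.141, 0.002, 0.279]
wrist_force: [-0.2, -0.3, -1.7]
opening: 0.416
gripper_force: 11.6
```

Request:
{"method": "arm_command", "body": {"motion": [[[0,0,0.02,0,0,0,-1],[0,0,0.02,0,0,0,-1],[0,0,0.02,0,0,0,-1],[0,0,0,0,0,0,-1],[0,0,0,0,0,0,-1]]]}}

```text
t: 11.42
tool_pos: [0.6015, 0.266, 0.0678]
tcp_rot: [3.14, 0.003, 0.287]
wrist_force: [-0.1, 0.5, 0.3]
opening: 0.417
gripper_force: 11.6
```

```bash
python3 - <<'E'
from h import *
plan(.604,.268,.0385,16.3)
im,d=viewer.read_camera("side"); cv2.imwrite("pics/s4.png",cv2.resize(im[160:310,150:350],None,fx=3.5,fy=3.5))
E
```

```text
now [0.6015 0.266  0.0678] rpy [179.92   0.18  16.43] t 11.42 q [ 0.71  0.48 -0.23 -0.   -0.86  1.15] F [-0.1  0.5  0.3] open 0.417 g 11.6
total [ 0.003  -0.0013  0.0293] -> 1 rows of [ 0.003  -0.0013  0.0293]
turn az total 0.0022 after turn translation:
```

View pics/s4.png

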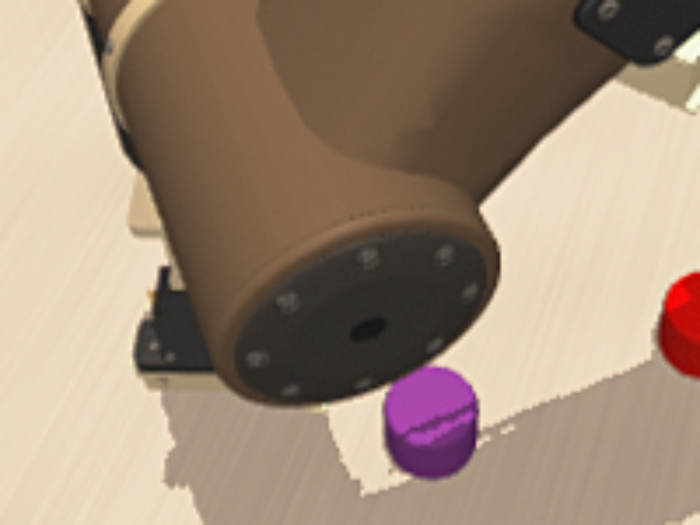

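The arm hides the wedge here; the purple look-alike at (430,420) is not touched. I'll go on by pose.

Request:
{"method": "arm_command", "body": {"motion": [[[0.003,-0.0013,0.005,0,0,0,-1],[0,0,0.007,0,0,0,-1],[0,0,0.007,0,0,0,-1],[0,0,0.005,0,0,0,-1],[0,0,0.002,0,0,0,-1],[0,0,0.001,0,0,0,-1],[0,0,0.001,0,0,0,-1],[0,0,0,0,0,0,-1],[0,0,0,0,0,0,-1]]]}}

```text
t: 12.22
tool_pos: [0.605, 0.2689, 0.0414]
tcp_rot: [-3.142, -0.0, 0.284]
wrist_force: [0.0, 0.3, -0.8]
opening: 0.413
gripper_force: 11.6
```

```bash
python3 - <<'E'
from h import *
plan(.604,.268,.0385,16.3)
im,d=viewer.read_camera("top"); cv2.imwrite("pics/t4.png",cv2.resize(im[120:320,120:340],None,fx=2.7,fy=2.7))
E
```

```text
now [0.605  0.2689 0.0414] rpy [-1.800e+02 -2.000e-02  1.629e+01] t 12.22 q [ 0.71  0.52 -0.24  0.   -0.81  1.14] F [ 0.   0.3 -0.8] open 0.413 g 11.6
total [-0.0012  0.0006  0.0029] -> 1 rows of [-0.0012  0.0006  0.0029]
turn az total -0.0003 after turn translation:
```

View pics/t4.png

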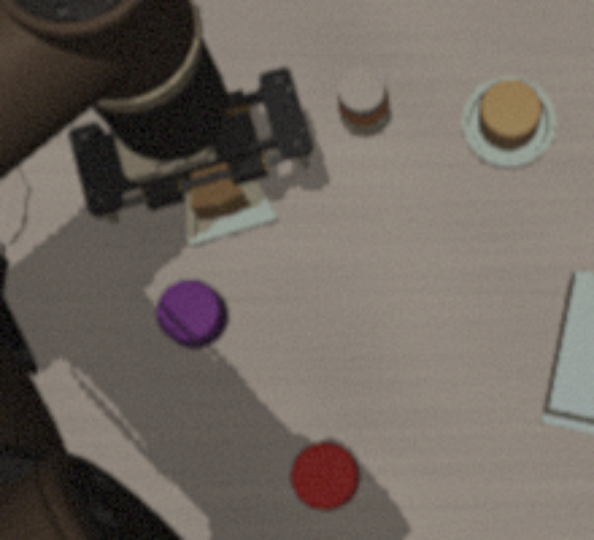

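The top view shows the wedge's rind end at (215,205) within the tray's wide end (230,228); the knife is far left and clear.

Request:
{"method": "arm_command", "body": {"motion": [[[-0.001,0.0005,0.001,0,0,0,-1],[0,0,0.001,0,0,0,-1],[0,0,0.001,0,0,0,-1],[0,0,0,0,0,0,-1],[0,0,0,0,0,0,-1]]]}}

```text
t: 12.68
tool_pos: [0.604, 0.268, 0.0383]
tcp_rot: [3.142, 0.0, 0.284]
wrist_force: [-1.0, 0.6, 1.1]
opening: 0.416
gripper_force: 11.5
```

Request:
{"method": "arm_command", "body": {"motion": [[[0,0,0.0005,0,0,0,-1],[0,0,0,0,0,0,-1],[0,0,0,0,0,0,0.2],[0,0,0,0,0,0,0.2],[0,0,0,0,0,0,0.2],[0,0,0,0,0,0,0.2],[0,0,-0.015,0,0,0,0.2],[0,0,-0.03,0,0,0,0.2],[0,0,-0.03,0,0,0,0.2],[0,0,-0.03,0,0,0,0.2]]]}}

```text
t: 13.52
tool_pos: [0.6039, 0.2678, 0.1434]
tcp_rot: [3.141, 0.001, 0.284]
wrist_force: [1.0, 0.0, 0.3]
opening: 0.601
gripper_force: 0.0
```

```bash
python3 - <<'E'
from h import *
plan(.377,-.276,.15,-41.5)
E
```

```text
now [0.6039 0.2678 0.1434] rpy [1.7997e+02 5.0000e-02 1.6290e+01] t 13.52 q [ 0.71  0.41 -0.15  0.   -1.01  1.14] F [1.  0.  0.3] open 0.601 g 0.0
total [-0.3703  0.4584 -0.0066] -> 17 rows of [-0.0218  0.027  -0.0004]
turn az total 1.0086 after turn translation:
```

Request:
{"method": "arm_command", "body": {"motion": [[[-0.0218,0.027,0,0,0,0,0.5],[-0.0218,0.027,0,0,0,0,0.5],[-0.0218,0.027,0,0,0,0,0.5],[-0.0218,0.027,0,0,0,0,0.5],[-0.0218,0.027,0,0,0,0,0.5],[-0.0218,0.027,0,0,0,0,0.5],[-0.0218,0.027,0,0,0,0,0.5],[-0.0218,0.027,0,0,0,0,0.5],[-0.0218,0.027,0,0,0,0,0.5],[-0.0218,0.027,0,0,0,0,0.5],[-0.0218,0.027,0,0,0,0,0.5],[-0.0218,0.027,0,0,0,0,0.5]]]}}

```text
t: 14.52
tool_pos: [0.443, -0.1176, 0.1429]
tcp_rot: [3.141, -0.001, 0.285]
wrist_force: [0.9, -1.0, 0.2]
opening: 0.746
gripper_force: 0.0
```

Request:
{"method": "arm_command", "body": {"motion": [[[-0.0218,0.027,0,0,0,0,0.5],[-0.0218,0.027,0,0,0,0,0.5],[-0.0218,0.027,0,0,0,0,0.5],[-0.0218,0.027,0,0,0,0,0.5],[-0.0218,0.027,0,0,0,0,0.5]]]}}

```text
t: 14.93
tool_pos: [0.3762, -0.2779, 0.143]
tcp_rot: [3.141, -0.001, 0.285]
wrist_force: [0.4, 0.9, 0.0]
opening: 0.75
gripper_force: 0.0
```

Request:
{"method": "arm_command", "body": {"motion": [[[0,0,0.004,0,0,0.112,0.5],[0,0,0.004,0,0,0.112,0.5],[0,0,0.004,0,0,0.112,0.5],[0,0,0.004,0,0,0.112,0.5],[0,0,0.004,0,0,0.112,0.5],[0,0,0.004,0,0,0.112,0.5],[0,0,0.004,0,0,0.112,0.5],[0,0,0.004,0,0,0.112,0.5],[0,0,0.004,0,0,0.112,0.5],[0,0,0,0,0,0,0.5],[0,0,0,0,0,0,0.5]]]}}

```text
t: 15.85
tool_pos: [0.377, -0.2765, 0.1066]
tcp_rot: [3.141, 0.0, -0.72]
wrist_force: [-0.3, 0.3, -0.5]
opening: 0.75
gripper_force: 0.0
```

```bash
python3 - <<'E'
from h import *
plan(.377,-.276,.031,-41.5)
for c in("top","side"):
    im,d=viewer.read_camera(c); X=cloud(c,d); m=(np.hypot(X[...,0]-.602,X[...,1]-.267)<.09)&(X[...,2]>.042)&(X[...,2]<.057)
    print(c,iou_fit(X[m],WEDGE,(.602,.267,16.3)),X[m].mean(0),np.nanpercentile(X[m][:,2],[5,95]))
cv2.imwrite("pics/s5.png",cv2.resize(im[80:310,170:420],None,fx=2.5,fy=2.5))
E
```

```text
now [ 0.377  -0.2765  0.1066] rpy [ 1.7999e+02  1.0000e-02 -4.1270e+01] t 15.85 q [-0.21  0.16 -0.62  0.   -0.79  1.06] F [-0.3  0.3 -0.5] open 0.75 g 0.0
total [-0.0003 -0.0004  0.0756] -> 3 rows of [-0.0001 -0.0001  0.0252]
turn az total 0.004 after turn translation:
top [ 0.6012  0.267  15.4792  0.981 ] [0.6000181  0.26687196 0.04781678] [0.04474027 0.05075101]
side [ 0.6019  0.2685 16.4995  0.9178] [0.60120951 0.27022422 0.0490935 ] [0.04465841 0.05174335]
```

View pics/s5.png

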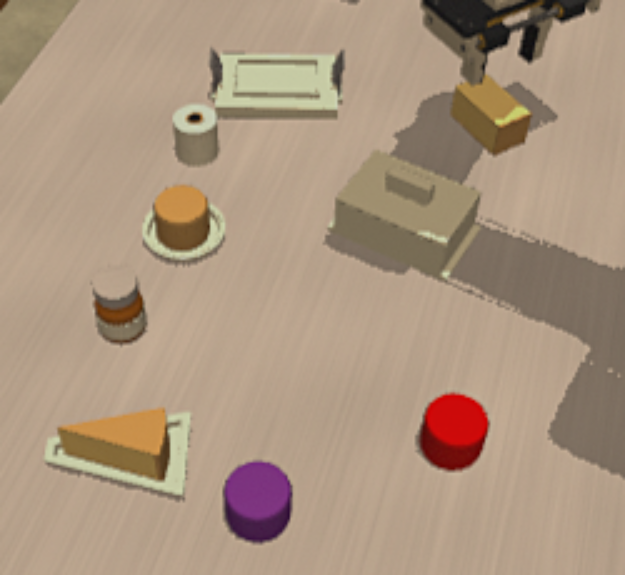

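The wedge sits flat in its tray (115,445), with the truckle in its tray. Next, the block.

Request:
{"method": "arm_command", "body": {"motion": [[[0,0,0.0189,0,0,0.004,0.5],[0,0,0.0189,0,0,0,0.5],[0,0,0.0189,0,0,0,0.5],[0,0,0.0189,0,0,0,0.5],[0,0,0,0,0,0,-1],[0,0,0,0,0,0,-1],[0,0,0,0,0,0,-1],[0,0,0,0,0,0,-1],[0,0,0,0,0,0,-1],[0,0,0,0,0,0,-1],[0,0,0,0,0,0,-1]]], "force": 20}}

```text
t: 16.87
tool_pos: [0.3779, -0.2767, 0.0322]
tcp_rot: [-3.141, -0.002, -0.727]
wrist_force: [-0.6, 1.4, 7.3]
opening: 0.521
gripper_force: 20.0
```

Request:
{"method": "arm_command", "body": {"motion": [[[0,0,-0.015,0,0,0,-1],[0,0,-0.025,0,0,0,-1],[0,0,-0.03,0,0,0,-1],[0,0,-0.03,0,0,0,-1],[0,0,-0.02,0,0,0,-1],[0,0,0,0,0,0,-1]]]}}

```text
t: 17.37
tool_pos: [0.3794, -0.2773, 0.1558]
tcp_rot: [-3.138, -0.007, -0.727]
wrist_force: [0.9, -0.4, -2.3]
opening: 0.522
gripper_force: 20.0
```

```bash
python3 - <<'E'
from h import *
plan(.634,-.2635,.15,16.9)
E
```

```text
now [ 0.3794 -0.2773  0.1558] rpy [-179.82   -0.43  -41.65] t 17.37 q [-0.21  0.1  -0.56  0.   -0.91  1.05] F [ 0.9 -0.4 -2.3] open 0.522 g 20.0
total [ 0.1811 -0.1795  0.0058] -> 8 rows of [ 0.0226 -0.0224  0.0007]
turn az total -1.0219 after turn translation:
```

Request:
{"method": "arm_command", "body": {"motion": [[[0.0226,-0.0224,0,0,0,0,-1],[0.0226,-0.0224,0,0,0,0,-1],[0.0226,-0.0224,0,0,0,0,-1],[0.0226,-0.0224,0,0,0,0,-1],[0.0226,-0.0224,0,0,0,0,-1],[0.0226,-0.0224,0,0,0,0,-1],[0.0226,-0.0224,0,0,0,0,-1],[0.0226,-0.0224,0,0,0,0,-1],[0,0,0,0,0,0,-1]]]}}

```text
t: 18.12
tool_pos: [0.6358, -0.2624, 0.1493]
tcp_rot: [3.141, -0.001, -0.726]
wrist_force: [0.8, -1.0, -0.9]
opening: 0.524
gripper_force: 20.0
```

Request:
{"method": "arm_command", "body": {"motion": [[[0,0,0,0,0,-0.1135,-1],[0,0,0,0,0,-0.1135,-1],[0,0,0,0,0,-0.1135,-1],[0,0,0,0,0,-0.1135,-1],[0,0,0,0,0,-0.1135,-1],[0,0,0,0,0,-0.1135,-1],[0,0,0,0,0,-0.1135,-1],[0,0,0,0,0,-0.1135,-1],[0,0,0,0,0,-0.1135,-1],[0,0,0,0,0,0,-1],[0,0,0,0,0,0,-1]]]}}

```text
t: 19.03
tool_pos: [0.6308, -0.2628, 0.1504]
tcp_rot: [-3.141, 0.001, 0.29]
wrist_force: [0.8, 0.5, -2.1]
opening: 0.524
gripper_force: 20.0
```

```bash
python3 - <<'E'
from h import *
plan(.635,-.2632,.068,16.9)
E
```

```text
now [ 0.6308 -0.2628  0.1504] rpy [-1.7996e+02  4.0000e-02  1.6620e+01] t 19.03 q [-0.11  0.44 -0.09 -0.   -1.05  1.97] F [ 0.8  0.5 -2.1] open 0.524 g 20.0
total [0.0039 0.0016 0.0824] -> 3 rows of [0.0013 0.0005 0.0275]
turn az total -0.0049 after turn translation:
```

Request:
{"method": "arm_command", "body": {"motion": [[[0.0039,0.0016,0.016,0,0,-0.005,-1],[0,0,0.02,0,0,0,-1],[0,0,0.02,0,0,0,-1],[0,0,0.016,0,0,0,-1],[0,0,0.01,0,0,0,-1],[0,0,0,0,0,0,-1],[0,0,0,0,0,0,-1]]]}}

```text
t: 19.62
tool_pos: [0.6353, -0.2634, 0.0688]
tcp_rot: [-3.141, 0.001, 0.297]
wrist_force: [0.4, -0.2, -1.6]
opening: 0.522
gripper_force: 20.0
```

```bash
python3 - <<'E'
from h import *
plan(.635,-.2632,.050,16.9)
im,d=viewer.read_camera("side"); cv2.imwrite("pics/s6.png",cv2.resize(im[70:190,200:380],None,fx=4,fy=4))
E
```

```text
now [ 0.6353 -0.2634  0.0688] rpy [-1.7999e+02  5.0000e-02  1.7030e+01] t 19.62 q [-0.11  0.52 -0.16  0.   -0.89  1.98] F [ 0.4 -0.2 -1.6] open 0.522 g 20.0
total [-0.0003 -0.0003  0.0188] -> 1 rows of [-0.0003 -0.0003  0.0188]
turn az total 0.0023 after turn translation:
```

View pics/s6.png

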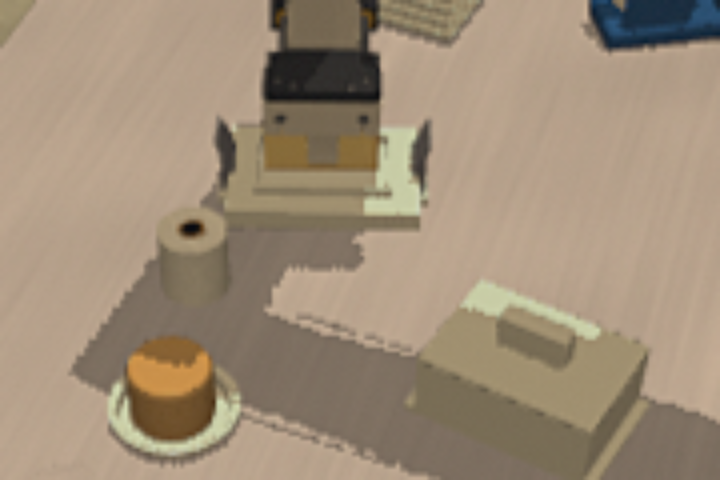

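The block hangs centred over the base, between the clips (225,150)/(422,150), with its axis along the rim. Lowering.

Request:
{"method": "arm_command", "body": {"motion": [[[0,0,0.006,0,0,0,-1],[0,0,0.006,0,0,0,-1],[0,0,0.004,0,0,0,-1],[0,0,0.001,0,0,0,-1],[0,0,0.001,0,0,0,-1],[0,0,0,0,0,0,-1],[0,0,0,0,0,0,-1]]]}}

```text
t: 20.25
tool_pos: [0.6355, -0.2633, 0.0512]
tcp_rot: [3.141, -0.0, 0.299]
wrist_force: [0.1, -0.0, -1.4]
opening: 0.524
gripper_force: 20.0
```

Request:
{"method": "arm_command", "body": {"motion": [[[0,0,0.001,0,0,0,-1],[0,0,0.0006,0,0,0,-1],[0,0,0,0,0,0,-1],[0,0,0,0,0,0,-1]]]}}

```text
t: 20.58
tool_pos: [0.6358, -0.2634, 0.0503]
tcp_rot: [3.141, -0.001, 0.299]
wrist_force: [-1.9, 1.0, 5.0]
opening: 0.525
gripper_force: 20.0
```

Request:
{"method": "arm_command", "body": {"motion": [[[0,0,0,0,0,0,0.4],[0,0,0,0,0,0,0.4],[0,0,0,0,0,0,0.4],[0,0,0,0,0,0,0.4],[0,0,-0.015,0,0,0,0.4],[0,0,-0.03,0,0,0,0.4],[0,0,-0.03,0,0,0,0.4],[0,0,-0.03,0,0,0,0.4]]]}}

```text
t: 21.25
tool_pos: [0.6351, -0.2633, 0.1552]
tcp_rot: [-3.141, 0.001, 0.299]
wrist_force: [0.9, -1.0, -0.4]
opening: 0.698
gripper_force: 0.0
```

```bash
python3 - <<'E'
from h import *
plan(.4328,-.0856,.15,-13.8)
E
```

```text
now [ 0.6351 -0.2633  0.1552] rpy [-1.7998e+02  6.0000e-02  1.7120e+01] t 21.25 q [-0.11  0.44 -0.07  0.   -1.06  1.98] F [ 0.9 -1.  -0.4] open 0.698 g 0.0
total [-0.1411 -0.2294  0.0052] -> 8 rows of [-0.0176 -0.0287  0.0006]
turn az total 0.5396 after turn translation:
```

Request:
{"method": "arm_command", "body": {"motion": [[[-0.0176,-0.0287,0,0,0,0,0],[-0.0176,-0.0287,0,0,0,0,0],[-0.0176,-0.0287,0,0,0,0,0],[-0.0176,-0.0287,0,0,0,0,0],[-0.0176,-0.0287,0,0,0,0,0],[-0.0176,-0.0287,0,0,0,0,0],[-0.0176,-0.0287,0,0,0,0,0],[-0.0176,-0.0287,0,0,0,0,0]]]}}

```text
t: 21.92
tool_pos: [0.432, -0.0847, 0.1543]
tcp_rot: [-3.142, -0.0, 0.298]
wrist_force: [0.2, 0.9, -0.4]
opening: 0.504
gripper_force: 0.0
```

Request:
{"method": "arm_command", "body": {"motion": [[[0,0,0,0,0,0.108,0],[0,0,0,0,0,0.108,0],[0,0,0,0,0,0.108,0],[0,0,0,0,0,0.108,0],[0,0,0,0,0,0.108,0],[0,0,0,0,0,0,0],[0,0,0,0,0,0,0]]]}}

```text
t: 22.5
tool_pos: [0.4333, -0.0853, 0.1545]
tcp_rot: [-3.142, -0.0, -0.238]
wrist_force: [-0.4, -0.7, 1.0]
opening: 0.503
gripper_force: 0.0
```

```bash
python3 - <<'E'
from h import *
plan(.4328,-.0856,.074,-13.8)
B=box(.084,.046)
for c in("top","side"):
    im,d=viewer.read_camera(c); X=cloud(c,d); m=(np.hypot(X[...,0]-.6345,X[...,1]+.264)<.055)&(X[...,2]>.054)
    print(c,m.sum(),iou_fit(X[m],B,(.6345,-.264,17)),np.nanpercentile(X[m][:,2],[5,50,95]))
    e=(np.hypot(X[...,0]-.6345,X[...,1]+.264)<.1)&(X[...,2]>.013)&(X[...,2]<.029); print(iou_fit(X[e],box(.146,.102),(.6345,-.264,17)))
    h=(np.hypot(X[...,0]-.433,X[...,1]+.0856)<.04)&(X[...,2]>.07)&(X[...,2]<.088)
    print(h.sum(),iou_fit(X[h],box(.05,.016),(.4328,-.0856,-13.8)) if h.sum()>20 else 0)
cv2.imwrite("pics/s7.png",cv2.resize(im[70:190,200:380],None,fx=4,fy=4))
E
```

```text
now [ 0.4333 -0.0853  0.1545] rpy [-1.7999e+02 -1.0000e-02 -1.3630e+01] t 22.5 q [ 0.25  0.05 -0.61 -0.   -0.91  1.08] F [-0.4 -0.7  1. ] open 0.503 g 0.0
total [-0.0004  0.0004  0.0805] -> 3 rows of [-0.0001  0.0001  0.0268]
turn az total 0.0029 after turn translation:
top 9 [ 6.63400e-01 -2.68100e-01  2.19427e+01  1.28000e-02] [0.05813814 0.05925866 0.06314554]
[ 0.6933 -0.2481 25.3725  0.1673]
49 [  0.4303  -0.0874 -20.1332   0.2489]
side 328 [ 0.6346 -0.2626 19.036   0.8836] [0.05680984 0.06131859 0.06388619]
[ 0.6336 -0.2625 16.4109  0.9554]
130 [  0.4322  -0.0844 -12.3891   0.9023]
```

View pics/s7.png

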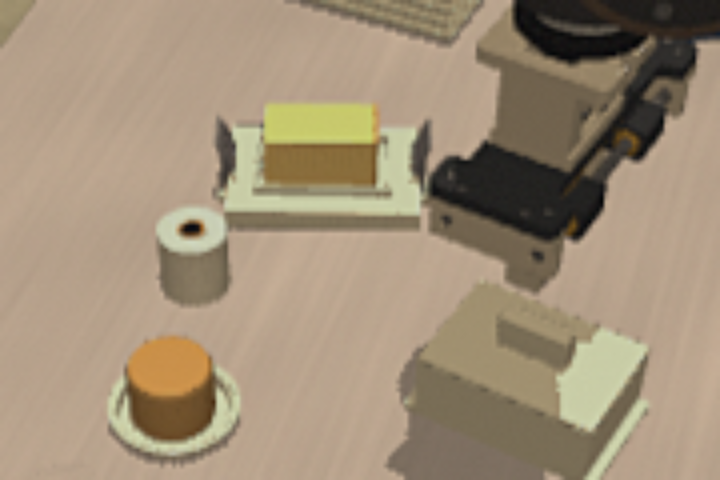

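The block sits inside the rim (320,145), level and parallel to it. Now grip the cover by its handle.

Request:
{"method": "arm_command", "body": {"motion": [[[-0.0004,0.0004,0.02,0,0,0.003,0],[0,0,0.02,0,0,0,0],[0,0,0.02,0,0,0,0],[0,0,0.016,0,0,0,0],[0,0,0.006,0,0,0,0],[0,0,0,0,0,0,0],[0,0,0,0,0,0,-1],[0,0,0,0,0,0,-1],[0,0,0,0,0,0,-1],[0,0,0,0,0,0,-1],[0,0,0,0,0,0,-1],[0,0,0,0,0,0,-1]]], "force": 40}}

```text
t: 23.6
tool_pos: [0.4329, -0.0856, 0.0727]
tcp_rot: [-3.142, -0.0, -0.244]
wrist_force: [-0.6, -0.4, 2.6]
opening: 0.179
gripper_force: 40.0
```

Request:
{"method": "arm_command", "body": {"motion": [[[0,0,0,0,0,0,-1],[0,0,-0.015,0,0,0,-1],[0,0,-0.025,0,0,0,-1],[0,0,-0.03,0,0,0,-1],[0,0,-0.03,0,0,0,-1],[0,0,-0.02,0,0,0,-1],[0,0,0,0,0,0,-1]]]}}

```text
t: 24.18
tool_pos: [0.4351, -0.0854, 0.1967]
tcp_rot: [-3.139, -0.007, -0.244]
wrist_force: [0.8, -0.3, -1.1]
opening: 0.179
gripper_force: 40.0
```

```bash
python3 - <<'E'
from h import *
plan(.634,-.264,.19,16.8)
im,d=viewer.read_camera("side"); X=cloud("side",d); m=(np.hypot(X[...,0]-.433,X[...,1]+.0856)<.1)&(X[...,2]>.13)&(X[...,2]<.185); print(iou_fit(X[m],box(.126,.088),(.433,-.0856,-13.8)),m.sum())
E
```

```text
now [ 0.4351 -0.0854  0.1967] rpy [-179.85   -0.39  -13.96] t 24.18 q [ 0.25  0.   -0.55  0.   -1.01  1.07] F [ 0.8 -0.3 -1.1] open 0.179 g 40.0
total [0.2361 0.1254 0.0067] -> 8 rows of [0.0295 0.0157 0.0008]
turn az total -0.5369 after turn translation:
[  0.4295  -0.0799 -13.0682   0.8166] 1716
```

Request:
{"method": "arm_command", "body": {"motion": [[[0.0295,0.0157,0,0,0,0,-1],[0.0295,0.0157,0,0,0,0,-1],[0.0295,0.0157,0,0,0,0,-1],[0.0295,0.0157,0,0,0,0,-1],[0.0295,0.0157,0,0,0,0,-1],[0.0295,0.0157,0,0,0,0,-1],[0.0295,0.0157,0,0,0,0,-1],[0.0295,0.0157,0,0,0,0,-1],[0,0,0,0,0,0,-1]]]}}

```text
t: 24.98
tool_pos: [0.6338, -0.2679, 0.1884]
tcp_rot: [3.14, 0.003, -0.246]
wrist_force: [0.1, 0.1, -0.8]
opening: 0.179
gripper_force: 40.0
```

Request:
{"method": "arm_command", "body": {"motion": [[[0,0,0,0,0,-0.107,-1],[0,0,0,0,0,-0.107,-1],[0,0,0,0,0,-0.107,-1],[0,0,0,0,0,-0.107,-1],[0,0,0,0,0,-0.107,-1],[0,0,0,0,0,0,-1],[0,0,0,0,0,0,-1]]]}}

```text
t: 25.57
tool_pos: [0.6308, -0.2643, 0.1908]
tcp_rot: [-3.14, 0.002, 0.287]
wrist_force: [0.2, -0.3, -1.7]
opening: 0.178
gripper_force: 40.0
```

```bash
python3 - <<'E'
from h import *
plan(.6343,-.264,.145,16.8)
E
```

```text
now [ 0.6308 -0.2643  0.1908] rpy [-1.7993e+02  1.1000e-01  1.6460e+01] t 25.57 q [-0.11  0.41 -0.04 -0.   -1.13  1.97] F [ 0.2 -0.3 -1.7] open 0.178 g 40.0
total [0.0034 0.0007 0.0458] -> 2 rows of [0.0017 0.0003 0.0229]
turn az total -0.006 after turn translation:
```

Request:
{"method": "arm_command", "body": {"motion": [[[0.0034,0.0007,0.01,0,0,-0.006,-1],[0,0,0.012,0,0,0,-1],[0,0,0.012,0,0,0,-1],[0,0,0.012,0,0,0,-1],[0,0,0,0,0,0,-1],[0,0,0,0,0,0,-1]]]}}

```text
t: 26.07
tool_pos: [0.6341, -0.2642, 0.1448]
tcp_rot: [-3.14, 0.003, 0.296]
wrist_force: [0.8, 0.4, -0.8]
opening: 0.179
gripper_force: 40.0
```

```bash
python3 - <<'E'
from h import *
plan(.6343,-.264,.12,16.8)
im,d=viewer.read_camera("side"); cv2.imwrite("pics/s8.png",cv2.resize(im[60:160,220:370],None,fx=5,fy=5,interpolation=cv2.INTER_CUBIC))
X=cloud("side",d); m=(np.hypot(X[...,0]-.634,X[...,1]+.264)<.09)&(X[...,2]>.118)&(X[...,2]<.132); print(m.sum(),iou_fit(X[m],box(.126,.088),(.634,-.264,16.8)))
E
```

```text
now [ 0.6341 -0.2642  0.1448] rpy [-1.7994e+02  1.5000e-01  1.6970e+01] t 26.07 q [-0.11  0.45 -0.08 -0.   -1.04  1.98] F [ 0.8  0.4 -0.8] open 0.179 g 40.0
total [ 0.0002 -0.0001  0.0248] -> 1 rows of [ 0.0002 -0.0001  0.0248]
turn az total 0.0031 after turn translation:
646 [ 0.6345 -0.261  16.6107  0.942 ]
```

View pics/s8.png

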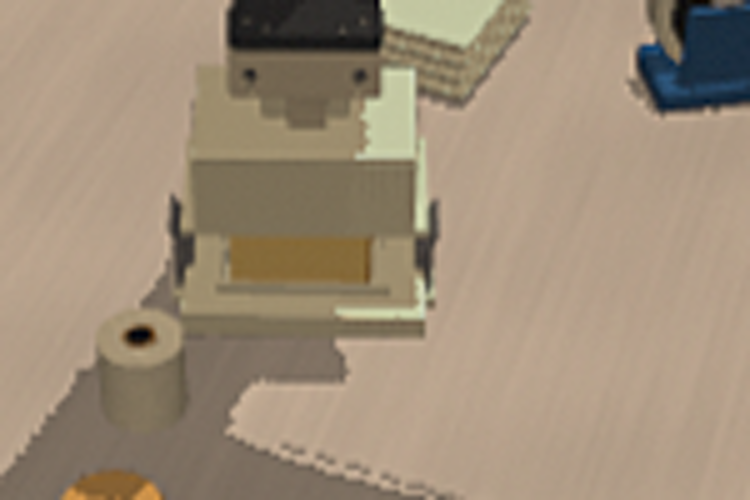

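The cover is centred between the clips (178,240)/(430,240), above the block. Small trim of 1 mm, then lower.

Request:
{"method": "arm_command", "body": {"motion": [[[-0.001,0.001,0.007,0,0,0.002,-1],[0,0,0.008,0,0,0,-1],[0,0,0.007,0,0,0,-1],[0,0,0.004,0,0,0,-1],[0,0,0,0,0,0,-1],[0,0,0,0,0,0,-1]]]}}

```text
t: 26.62
tool_pos: [0.6341, -0.2655, 0.1201]
tcp_rot: [-3.141, 0.001, 0.295]
wrist_force: [0.4, -0.2, -1.3]
opening: 0.182
gripper_force: 40.0
```

Request:
{"method": "arm_command", "body": {"motion": [[[0,0,0.002,0,0,0,-1],[0,0,0.002,0,0,0,-1],[0,0,0.002,0,0,0,-1],[0,0,0,0,0,0,-1]]]}}

```text
t: 26.95
tool_pos: [0.634, -0.2654, 0.1141]
tcp_rot: [-3.141, 0.0, 0.295]
wrist_force: [0.3, -0.1, -1.6]
opening: 0.179
gripper_force: 40.0
```

Request:
{"method": "arm_command", "body": {"motion": [[[0,0,0.002,0,0,0,-1],[0,0,0.002,0,0,0,-1],[0,0,0.002,0,0,0,-1],[0,0,0,0,0,0,-1]]], "force": 50}}

```text
t: 27.28
tool_pos: [0.6342, -0.2655, 0.1081]
tcp_rot: [-3.142, 0.0, 0.295]
wrist_force: [0.1, -0.1, -1.7]
opening: 0.178
gripper_force: 50.0
```

Request:
{"method": "arm_command", "body": {"motion": [[[0,0,0.002,0,0,0,-1],[0,0,0.002,0,0,0,-1],[0,0,0,0,0,0,-1]]]}}

```text
t: 27.53
tool_pos: [0.6344, -0.2656, 0.1045]
tcp_rot: [3.141, -0.0, 0.295]
wrist_force: [0.8, -0.4, -0.1]
opening: 0.182
gripper_force: 50.0
```

Request:
{"method": "arm_command", "body": {"motion": [[[0,0,0.002,0,0,0,-1],[0,0,0.002,0,0,0,-1],[0,0,0.002,0,0,0,-1],[0,0,0,0,0,0,-1]]]}}

```text
t: 27.87
tool_pos: [0.6341, -0.2655, 0.0981]
tcp_rot: [-3.141, 0.0, 0.295]
wrist_force: [-0.3, -1.8, 0.8]
opening: 0.18
gripper_force: 50.0
```

Request:
{"method": "arm_command", "body": {"motion": [[[0,0,0.002,0,0,0,-1],[0,0,0.002,0,0,0,-1],[0,0,0,0,0,0,-1]]]}}

```text
t: 28.12
tool_pos: [0.6334, -0.2652, 0.0932]
tcp_rot: [-3.14, 0.001, 0.294]
wrist_force: [-0.4, -0.5, -3.3]
opening: 0.18
gripper_force: 50.0
```

Request:
{"method": "arm_command", "body": {"motion": [[[0,0,0.0015,0,0,0,-1],[0,0,0.0015,0,0,0,-1],[0,0,0,0,0,0,-1]]]}}

```text
t: 28.37
tool_pos: [0.634, -0.2654, 0.0911]
tcp_rot: [-3.141, 0.001, 0.295]
wrist_force: [0.8, -1.4, -1.3]
opening: 0.18
gripper_force: 50.0
```

```bash
python3 - <<'E'
from h import *
plan(.634,-.264,.0907,16.8)
im,d=viewer.read_camera("side"); cv2.imwrite("pics/s9.png",cv2.resize(im[60:160,220:370],None,fx=5,fy=5,interpolation=cv2.INTER_CUBIC))
X=cloud("side",d); m=(np.hypot(X[...,0]-.634,X[...,1]+.264)<.09)&(X[...,2]>.06)&(X[...,2]<.084); P=X[m]; print(m.sum(),iou_fit(P,box(.126,.088),(.634,-.264,16.8)))
A=np.c_[P[:,:2]-[.634,-.264],np.ones(len(P))]; q=abs(P[:,2]-np.median(P[:,2]))<.006; print(np.linalg.lstsq(A[q],P[q,2],rcond=None)[0])
E
```

```text
now [ 0.634  -0.2654  0.0911] rpy [-1.7998e+02  3.0000e-02  1.6890e+01] t 28.37 q [-0.11  0.5  -0.14 -0.   -0.94  1.98] F [ 0.8 -1.4 -1.3] open 0.18 g 50.0
total [ 0.0004 -0.0014  0.0004] -> 1 rows of [ 0.0004 -0.0014  0.0004]
turn az total 0.0015 after turn translation:
668 [ 0.6328 -0.2609 17.5566  0.9722]
[ 0.00359698 -0.01446723  0.071815  ]
```

View pics/s9.png

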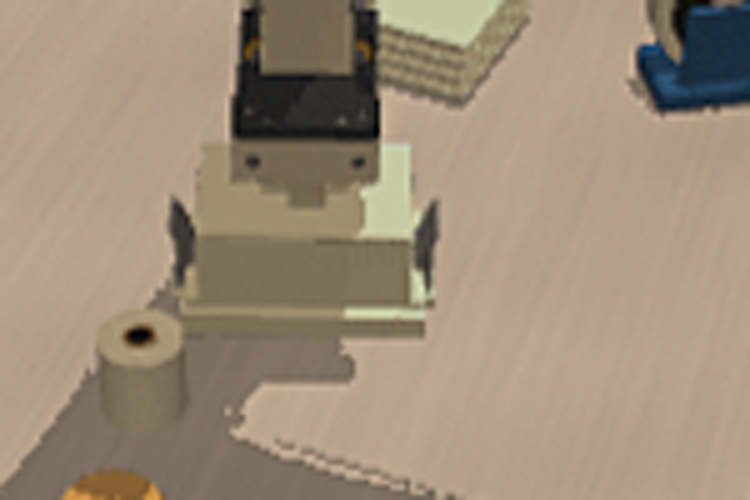

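The cover's top is at 72 mm, its seated height, with its flanges under the clips. I'll press gently to confirm.

Request:
{"method": "arm_command", "body": {"motion": [[[0,0,0.0008,0,0,0,-1],[0,0,0.0007,0,0,0,-1],[0,0,0,0,0,0,-1]]]}}

```text
t: 28.67
tool_pos: [0.6343, -0.2655, 0.0908]
tcp_rot: [3.141, -0.0, 0.295]
wrist_force: [-2.1, 0.5, 5.2]
opening: 0.182
gripper_force: 50.0
```

Request:
{"method": "arm_command", "body": {"motion": [[[0,0,0.001,0,0,0,-1],[0,0,0.001,0,0,0,-1],[0,0,0,0,0,0,-1]]]}}

```text
t: 28.92
tool_pos: [0.6343, -0.2655, 0.0907]
tcp_rot: [3.141, -0.001, 0.295]
wrist_force: [-6.9, 3.5, 17.7]
opening: 0.178
gripper_force: 50.0
```

Request:
{"method": "arm_command", "body": {"motion": [[[0,0,0.001,0,0,0,-1],[0,0,0,0,0,0,-1],[0,0,0,0,0,0,-1]]]}}

```text
t: 29.17
tool_pos: [0.6343, -0.2655, 0.0907]
tcp_rot: [3.14, -0.001, 0.296]
wrist_force: [-10.0, 5.4, 22.4]
opening: 0.179
gripper_force: 50.0
```

Request:
{"method": "arm_command", "body": {"motion": [[[0,0,-0.0018,0,0,0,-1],[0,0,-0.0018,0,0,0,-1],[0,0,0,0,0,0,-1],[0,0,0,0,0,0,0.1],[0,0,0,0,0,0,0.1],[0,0,0,0,0,0,0.1],[0,0,0,0,0,0,0.1],[0,0,-0.02,0,0,0,0.1],[0,0,-0.03,0,0,0,0.1],[0,0,-0.03,0,0,0,0.1]]]}}

```text
t: 30.0
tool_pos: [0.6335, -0.2654, 0.1702]
tcp_rot: [-3.14, 0.003, 0.295]
wrist_force: [0.2, 0.7, -0.0]
opening: 0.545
gripper_force: 0.0
```

Request:
{"method": "arm_command", "body": {"motion": [[[-0.03,0,-0.02,0,0,0,0.1],[-0.03,0,0,0,0,0,0.1],[-0.03,0,0,0,0,0,0.1],[-0.03,0,0,0,0,0,0.1],[-0.03,0,0,0,0,0,0.1],[0,0,0,0,0,0,0.1]]]}}

```text
t: 30.5
tool_pos: [0.4861, -0.3097, 0.1909]
tcp_rot: [-3.141, 0.001, 0.293]
wrist_force: [0.1, 0.9, -0.8]
opening: 0.545
gripper_force: 0.0
```

```bash
python3 - <<'E'
from h import *
for c in("top","side"):
    im,d=viewer.read_camera(c); X=cloud(c,d); m=(np.hypot(X[...,0]-.634,X[...,1]+.264)<.08)&(X[...,2]>.064)&(X[...,2]<.08); P=X[m]; print(c,m.sum(),iou_fit(P,box(.126,.088),(.634,-.264,16.8)))
    A=np.c_[P[:,:2]-[.634,-.264],np.ones(len(P))]; print(np.linalg.lstsq(A,P[:,2],rcond=None)[0].round(4))
cv2.imwrite("pics/s10.png",cv2.resize(im[70:310,160:400],None,fx=2.5,fy=2.5,interpolation=cv2.INTER_CUBIC))
E
```

```text
Traceback (most recent call last):
  File "h.py", line 12, in iou_fit
    H=cv2.convexHull((P[:,:2]*1000).astype(np.float32)); aH=cv2.contourArea(H)
                                                            ~~~~~~~~~~~~~~~^^^
cv2.error: OpenCV(4.12.0) /io/opencv/modules/imgproc/src/shapedescr.cpp:315: error: (-215:Assertion failed) npoints >= 0 && (depth == CV_32F || depth == CV_32S) in function 'contourArea'
```

```bash
python3 - <<'E'
from h import *
im,d=viewer.read_camera("side"); X=cloud("side",d); m=(np.hypot(X[...,0]-.634,X[...,1]+.264)<.08)&(X[...,2]>.064)&(X[...,2]<.08); P=X[m]; print(m.sum(),iou_fit(P,box(.126,.088),(.634,-.264,16.8)))
A=np.c_[P[:,:2]-[.634,-.264],np.ones(len(P))]; print(np.linalg.lstsq(A,P[:,2],rcond=None)[0].round(4))
e=(np.hypot(X[...,0]-.6345,X[...,1]+.264)<.1)&(X[...,2]>.013)&(X[...,2]<.029); print("base",iou_fit(X[e],box(.146,.102),(.6345,-.264,17)))
cv2.imwrite("pics/s10.png",cv2.resize(im[70:310,160:400],None,fx=2.5,fy=2.5,interpolation=cv2.INTER_CUBIC))
E
```

```text
727 [ 0.6342 -0.262  18.1246  0.9448]
[ 0.0068 -0.0207  0.0716]
base [ 0.6325 -0.2604 17.1253  0.9634]
```

View pics/s10.png

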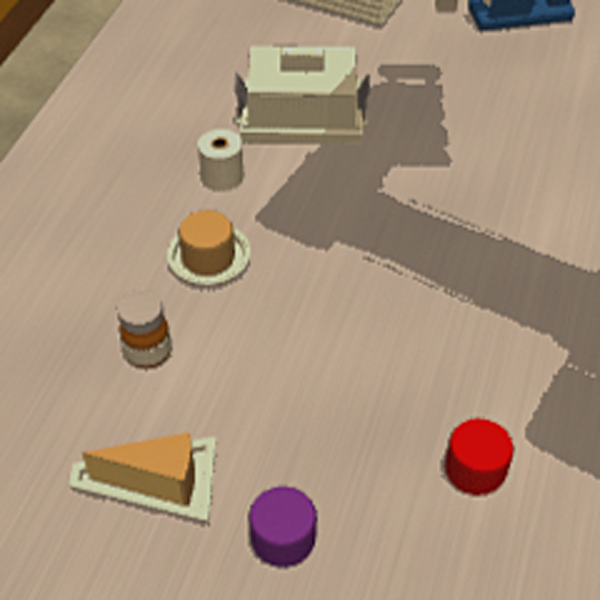

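```bash
python3 - <<'E'
from h import *
X=cloud("side",np.load("pics/side0.npy"))
for n,x,y,z,r in(("cover0",.433,-.086,.054,.08),("slab0",.634,-.264,.019,.07),("table",.53,-.28,0,.04)):
    m=(np.hypot(X[...,0]-x,X[...,1]-y)<r)&(abs(X[...,2]-z)<.008); P=X[m]; print(n,m.sum(),np.linalg.lstsq(np.c_[P[:,:2]-[x,y],np.ones(len(P))],P[:,2],rcond=None)[0].round(4))
E
```

```text
cover0 1086 [ 0.0007 -0.0158  0.0538]
slab0 935 [ 0.0044 -0.0101  0.0184]
table 319 [ 0.0156  0.0066 -0.    ]
```

The cover showed the same slope lying on the table, so it's a camera bias: the cover is level at seated height. Both clips are over the flanges, the cheeses are in place and the bystanders haven't moved.

```bash
python3 -c "
from rig import order
print(order.finish_job())"
```

```text
the job is handed in; nothing more can be done
None
```

The order is packed and handed in after about 31 s of robot time: each cheese stands in its own container, and the cover measures flat on the base with both flanges seen under the clips.

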